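# Find and release the latched key of a microscope controller

### The arm

A 6-joint arm with a two-finger parallel gripper is mounted at the origin on the work surface. World frame = base frame: x ahead of the robot, y to its left, z up, the work surface at z = 0. Lengths are in m, angles in rad, forces in N, time in s.
With the tool pointing down it reaches from about 0.35 to 0.775 m from the base axis. Payload 7.3 kg.
Tool frame: the origin (TCP) lies on the centre line of the jaws, within the pads' length; the fingertips stand 25 mm ahead of it and the grasp point (between the pads) lies 6 mm ahead of it; z points along the fingers, y is the direction in which the jaws open and shut (so a half turn about z gives the same grasp; the last joint's range is limited). The gripper opens to 92 mm and grips with 3 to 60 N. Pads are 19 mm wide; open, the fingers measure 130 mm over their backs; the gripper's body (75 mm by 190 mm) begins 47 mm behind the grasp point.
Start: joints at [-1.302, 0.342, 1.524, -0, 1.275, -0.146], TCP at [0.212, -0.48, 0.226] pointing down, gripper open.
Joint ranges: [-2.53, 2.53], [-0.77, 2.02], [0.04, 2.7], [-1, 4.14], [0.28, 2.66], [-3.11, 3.11]. Speed limits (rad/s): [2.57, 2.57, 3.14, 3.14, 3.14, 3.14].

### API

Orientations are given as [roll, pitch, yaw] about the fixed x, y, z axes, in that order (R = Rz(yaw) Ry(pitch) Rx(roll)).
In Python, from cell import telemetry, read_camera, workorder gives the robot as it stands.
- The arm moves only by the shell command python3 -m creep 'ROWS' [FORCE]. ROWS is JSON, one flat list of numbers, 5 for each row, row after row: the opening, from 0 (shut) to 1 (fully open), then the shift along the world's x, y, z in m, then the turn about the world's z in rad. A call has 1 to 12 rows; each row shifts and turns the pose as measured when the row begins; what a row does not reach is not made up. A row lasts 1/8 s, in which the tool goes at most 62.5 mm and 10.7 degrees, less where a joint would pass 70% of its speed; a pose out of reach is approached as far as the arm can. A call is refused whole if a number of a shift passes 0.0625 or a number of a turn 0.188, either way. A call with a gripper value outside its range is refused whole. The fingers move at their own pace and stop on an object; FORCE is the grip in N (left out, the last holds). Time passes only in rows, so rows that do not move let the fingers close. It gives the time, the measured TCP pose, the force and the opening at its end, in the units of the state.
- telemetry.observe(): the state, without advancing time (a new reading comes with each control period).
- read_camera(name): name is "scene" or "top"; returns a dict with "image" (384x512x3 uint8, red, green, blue), "fovy" (degrees; the focal length in pixels is half the picture's height over the tangent of half this angle, whatever the lens; pixels are square), "cx", "cy" (the principal point, pixels), "R" (3x3) and "t" (3): a world point X has camera coordinates R X + t. Camera axes: x right, y down, z forward; pixel columns grow to the right and rows downward; lengths in m; the calibration is good to about 2 mm. A picture is of the moment at which its call begins. There is no depth.
- workorder.hand_in(): hands the job in, once; it reports no verdict.
The state is a dict: "time": time; "qpos": joint angles; "qvel": joint speeds; "joint_efforts": joint torques, N m; "tool_pos": TCP position; "tool_rot": TCP orientation; "contact_force": force on the tool from outside, world axes, zero at the start; "torque": the same for the moment, N m; "opening": finger opening in m.
Only numpy, scipy, OpenCV 4.12 (cv2) and the standard library are available. Lean on these libraries where they do the work, as an engineer would, in place of code of your own. Each camera call takes 0.05 s, during which the arm holds its last target.

### The job

One of the four identical latching keys on the microscope controller has been left latched down. Starting at the robot's left-hand end of the row and going along it in order, tap each of the four keys lightly with the fingertips to feel which one it is, without pushing any raised key in; then press the latched key right down and let go, so that all four keys stand raised. Only tap and press: do not shift, tip or lift the small things round the controller.

Things in the scene. Friction and masses are not known exactly. Their poses are not given: they have to be found in the camera images.
- controller: white desktop box with a black top, 170 mm (its x) by 220 mm (its y), 55 mm high, fixed; origin: centre of its underside, z up. Four identical keys in a row along its y at x = -20 mm, y = +63, +21, -21, -63 mm; +y is the robot's left. Round each key a grey frame 40 by 34 mm, 2 mm high. Behind the row, at x = +48 mm: a flat display and, at y = -60 mm, a fixed grey knob 26 mm wide, 12 mm high
- row (a point): centre of the key row, at the height of raised key tops. Pressed slowly, a raised key starts to move at 0.8 N, then takes 0.6 N per mm (3.5 N at 4.5 mm, where it counts as pushed in; end stop at 9 mm); let go, it springs back. A latched key sits 6 mm down and yields only above 3.5 N; at 4.5 to 5 N, about 2.5 mm further, its catch snaps over, and when let go it springs up
- key_a: light grey key, cap 30 mm (controller x) by 26 mm (controller y); origin: centre of its flat top, 71 mm above the table (16 mm above the controller's black face) when raised, about 65 mm when latched down. Its letter says nothing of its place in the row; how it acts: see row
- key_b: light grey key, cap 30 mm (controller x) by 26 mm (controller y); origin: centre of its flat top, 71 mm above the table (16 mm above the controller's black face) when raised, about 65 mm when latched down. Its letter says nothing of its place in the row; how it acts: see row
- key_c: light grey key, cap 30 mm (controller x) by 26 mm (controller y); origin: centre of its flat top, 71 mm above the table (16 mm above the controller's black face) when raised, about 65 mm when latched down. Its letter says nothing of its place in the row; how it acts: see row
- key_d: light grey key, cap 30 mm (controller x) by 26 mm (controller y); origin: centre of its flat top, 71 mm above the table (16 mm above the controller's black face) when raised, about 65 mm when latched down. Its letter says nothing of its place in the row; how it acts: see row
- objective: loose steel microscope objective standing upright, 30 mm wide, 45 mm high; origin at the centre of its underside; leave alone
- oil: loose amber oil bottle standing upright, 28 mm wide, 55 mm high; origin at the centre of its underside; leave alone
- slidebox: loose slide box, 86 by 35 mm, 33 mm high; origin at the centre of its underside; leave alone

How it is judged:
On the way, in this order (a step that is already met when the one before it is completed fails the run):
1. the first key from the robot's left is touched by the fingers (over 0.3 N) (((contact force between the fingers and key_a above 0.3 N and y of key_a in the frame of controller between 0.042 and 0.09 m) or (contact force between the fingers and key_b above 0.3 N and y of key_b in the frame of controller between 0.042 and 0.09 m) or (contact force between the fingers and key_c above 0.3 N and y of key_c in the frame of controller between 0.042 and 0.09 m) or (contact force between the fingers and key_d above 0.3 N and y of key_d in the frame of controller between 0.042 and 0.09 m))).
2. the second key from the robot's left is touched by the fingers (over 0.3 N) (((contact force between the fingers and key_a above 0.3 N and y of key_a in the frame of controller between 0 and 0.042 m) or (contact force between the fingers and key_b above 0.3 N and y of key_b in the frame of controller between 0 and 0.042 m) or (contact force between the fingers and key_c above 0.3 N and y of key_c in the frame of controller between 0 and 0.042 m) or (contact force between the fingers and key_d above 0.3 N and y of key_d in the frame of controller between 0 and 0.042 m))).
3. the third key from the robot's left is touched by the fingers (over 0.3 N) (((contact force between the fingers and key_a above 0.3 N and y of key_a in the frame of controller between -0.042 and 0 m) or (contact force between the fingers and key_b above 0.3 N and y of key_b in the frame of controller between -0.042 and 0 m) or (contact force between the fingers and key_c above 0.3 N and y of key_c in the frame of controller between -0.042 and 0 m) or (contact force between the fingers and key_d above 0.3 N and y of key_d in the frame of controller between -0.042 and 0 m))).
4. the fourth key from the robot's left is touched by the fingers (over 0.3 N) (((contact force between the fingers and key_a above 0.3 N and y of key_a in the frame of controller between -0.09 and -0.042 m) or (contact force between the fingers and key_b above 0.3 N and y of key_b in the frame of controller between -0.09 and -0.042 m) or (contact force between the fingers and key_c above 0.3 N and y of key_c in the frame of controller between -0.09 and -0.042 m) or (contact force between the fingers and key_d above 0.3 N and y of key_d in the frame of controller between -0.09 and -0.042 m))).
5. the latched key has been pressed and has sprung up, so that all four keys are raised (z of each of key_a, key_b, key_c, key_d in the frame of controller above 0.0695 m), for 0.2 s.
At the end, for the whole second after the job is handed in: all four keys stand raised (each within 1.5 mm of fully up), and the objective, the oil bottle and the slide box are upright within 15 mm of where they began (all of step 5 and distance of each of objective, oil, slidebox from where it was at the start of the episode below 0.015 m and angle between each of objective, oil, slidebox's own z axis and vertical below 0.2 rad); the robot touches nothing.
It fails at once if a raised key is pushed in by more than 4.5 mm ((distance of key_a from where it was at the start of the episode above 0.0045 m and z of key_a in the frame of controller below 0.0665 m) or (distance of key_b from where it was at the start of the episode above 0.0045 m and z of key_b in the frame of controller below 0.0665 m) or (distance of key_c from where it was at the start of the episode above 0.0045 m and z of key_c in the frame of controller below 0.0665 m) or (distance of key_d from where it was at the start of the episode above 0.0045 m and z of key_d in the frame of controller below 0.0665 m)).
It fails at once if the objective, the oil bottle or the slide box is shifted by more than 15 mm, lifted or knocked over (not (distance of each of objective, oil, slidebox from where it was at the start of the episode below 0.015 m and angle between each of objective, oil, slidebox's own z axis and vertical below 0.2 rad)).
It also fails if it takes over 45 s, if anything falls off the work surface, if the arm or the gripper's body presses on something with over 40 N, if the wrist force passes 120 N, or if a joint passes its speed limit or range.

## Working session

There is one attempt and no reset: what is moved stays moved. The work goes in short steps, Python scripts to look and compute and a shell command to move; the robot and the scene stay as the last step left them, time stands still between calls to the robot, and variables do not carry over. Pictures are saved under pics/ and viewed, and the job is handed in when it is done.

```bash
mkdir -p pics; ls; cat > h.py <<'E'
from cell import telemetry, read_camera, workorder
import numpy as np, cv2
def f(c): return c["image"].shape[0]/2/np.tan(np.radians(c["fovy"])/2)
def ray(c,u,v,z):
    d=np.array([(u-c["cx"])/f(c),(v-c["cy"])/f(c),1.]); R=np.array(c["R"]);t=np.array(c["t"])
    o=-R.T@t; w=R.T@d
    return o+w*(z-o[2])/w[2]
def proj(c,X):
    p=np.array(c["R"])@np.array(X)+c["t"]; return p[:2]/p[2]*f(c)+[c["cx"],c["cy"]]
E
python3 - <<'E'
from h import *
s=telemetry.observe(); print({k:np.round(v,3) for k,v in s.items()})
for n in("scene","top"):
    c=read_camera(n); cv2.imwrite(f"pics/{n}0.png",cv2.resize(c["image"][:,:,::-1],None,fx=1.5,fy=1.5)); print(n,c["fovy"],c["cx"],c["cy"],np.round(-np.array(c["R"]).T@c["t"],3),np.round(c["R"],3))
    np.save(n+"0.npy",c,allow_pickle=True)
E
```

```text
pics
{'time': np.float64(0.0), 'qpos': array([-1.302,  0.343,  1.525, -0.   ,  1.275, -0.146]), 'qvel': array([-0.001,  0.002, -0.   , -0.   , -0.001, -0.   ]), 'joint_efforts': array([  0.   , -43.125, -24.422,   0.072,   0.056,  -0.   ]), 'tool_pos': array([ 0.211, -0.48 ,  0.225]), 'tool_rot': array([-3.14 , -0.   ,  0.415]), 'contact_force': array([-0.139,  0.009, -0.217]), 'torque': array([-0.01 ,  0.031, -0.04 ]), 'opening': np.float64(0.092)}
scene 50.96725689153539 260.7785757160263 191.6953543885826 [ 1.077 -0.235  0.692] [[ 0.501  0.865  0.014]
 [ 0.659 -0.371 -0.654]
 [-0.561  0.337 -0.756]]
top 44.832435149985514 254.2741639993549 189.73691344718105 [0.522 0.085 1.082] [[ 0.008 -0.999  0.032]
 [-0.997 -0.01  -0.077]
 [ 0.078 -0.031 -0.996]]
```

View pics/scene0.png

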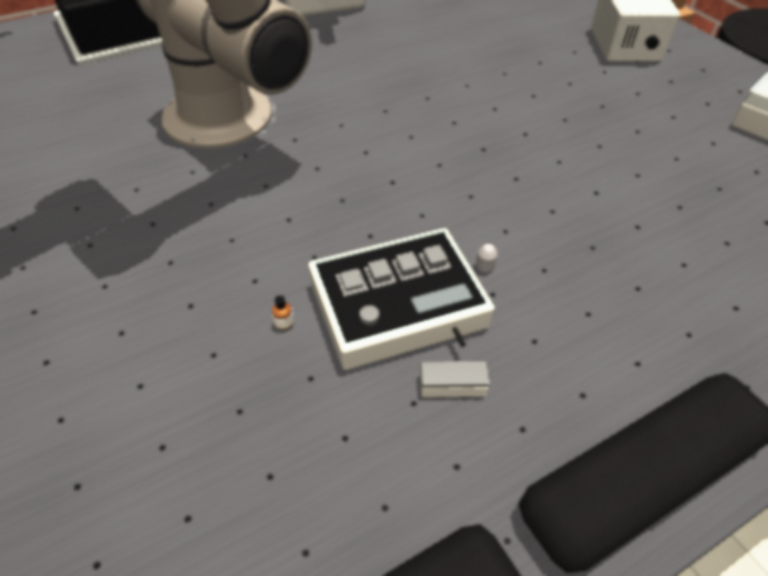

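View pics/top0.png

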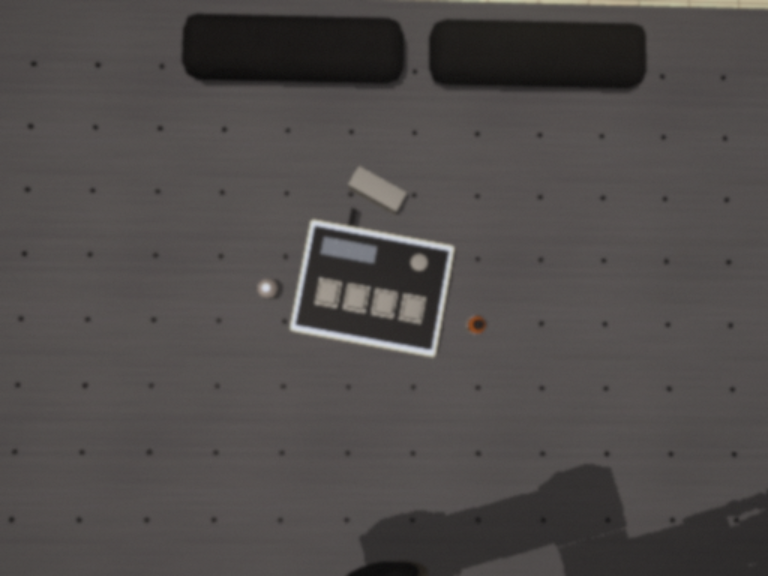

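The top view shows the controller with corners near (313,221), (453,246), (434,355) and (292,328) in the 1.5x picture. The objective is at (267,288), the oil bottle at (477,324) and the slide box at (378,189). Next I'll measure the pose by casting rays.

```bash
cat > m.py <<'E'
from h import *
c=np.load("top0.npy",allow_pickle=True).item(); im=c["image"]
g=im.astype(int).min(2)
m=np.uint8(g>150)*255
cs,_=cv2.findContours(m,cv2.RETR_EXTERNAL,cv2.CHAIN_APPROX_NONE)
cs=[k for k in cs if 150<k[:,0,0].mean()<330 and 130<k[:,0,1].mean()<250]
k=max(cs,key=cv2.contourArea); print(cv2.contourArea(k))
P=np.array([ray(c,u,v,.055)[:2] for u,v in k[:,0]],np.float32)
r=cv2.minAreaRect(P*1000); print(r); print(cv2.boxPoints(r))
# dark face
print("key blobs")
m=np.uint8((g>100))*255
x0,y0=200,175
sub=m[175:222,200:292]
n,l,st,ce=cv2.connectedComponentsWithStats(sub)
for i in range(1,n):
    if st[i,4]>60:
        u,v=ce[i]+[x0,y0]; print(st[i,4],np.round([u,v],1),np.round(ray(c,u,v,.065)[:2]*1000,1))
E
python3 m.py
```

```text
7185.0
((598.5407104492188, 66.31654357910156), (216.4601593017578, 166.91563415527344), 80.0102310180664)
[[497.57327  -25.795006]
 [661.9583   -54.75025 ]
 [699.5082   158.4281  ]
 [535.1231   187.38333 ]]
key blobs
82 [201.4 184.4] [612.2 168.4]
259 [218.4 194.8] [589.8 131.1]
259 [237.1 198.2] [582.8  90.2]
257 [255.8 201.7] [575.4  49.2]
258 [274.4 205.2] [568.2   8.2]
80 [209.3 219.7] [535.4 150.1]
```

The controller sits at about (0.5988, 0.066) with yaw about -0.1745. Key centres 1 to 4 come out at about (0.590,0.132), (0.583,0.090), (0.575,0.049) and (0.568,0.008). I'll shut the jaws and set the yaw to 1.396, which puts the jaw axis along the controller's x. Then I'll cross over at height.

```bash
python3 -m creep '[0,0.03,0.05,0,0.08,0,0.03,0.05,0,0.08,0,0.03,0.05,0,0.08,0,0.03,0.05,0,0.08,0,0.03,0.05,0,0.08,0,0.03,0.05,0,0.08,0,0.03,0.05,0,0.08,0,0.03,0.05,0,0.08,0,0.03,0.05,0,0.08,0,0.03,0.05,0,0.08,0,0.03,0.05,0,0.08,0,0,0,0,0]' 20
```

```text
time: 1.6
tool_pos: [0.5468, 0.0894, 0.2209]
tool_rot: [-3.136, -0.0, 1.321]
contact_force: [-0.2, 0.4, 0.0]
opening: 0.0008
```

```bash
python3 -m creep '[0,0.022,0.022,0,0.04,0,0.021,0.02,0,0.035,0,0,0,0,0,0,0,0,-0.04,0,0,0,0,-0.04,0,0,0,0,-0.02,0,0,0,0,0,0]'; python3 - <<'E'
from h import *
for n in("scene","top"):
    c=read_camera(n); cv2.imwrite(f"pics/{n}1.png",cv2.resize(c["image"][130:290,150:370,::-1],None,fx=3.4,fy=3.4,interpolation=cv2.INTER_CUBIC))
    np.save(n+"1.npy",c,allow_pickle=True)
s=telemetry.observe();print(s["tool_pos"],s["tool_rot"],s["contact_force"])
E
```

```text
time: 2.48
tool_pos: [0.5863, 0.1258, 0.1171]
tool_rot: [-3.131, 0.005, 1.39]
contact_force: [0.1, 0.5, 0.5]
opening: 0.0002
[0.58783991 0.12627066 0.11922068] [-3.13511979  0.00340314  1.39067122] [ 0.24339965 -0.62327078  0.50823544]
```

View pics/scene1.png

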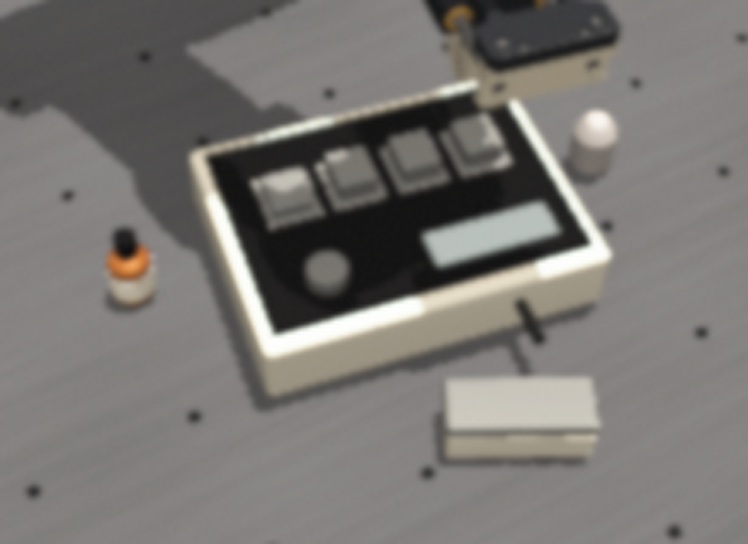

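```bash
python3 - <<'E'
from h import *
c=np.load("scene1.npy",allow_pickle=True).item()
for X in ([.588,.126,.119],[.588,.126,.094],[.59,.132,.071],[.568,.0077,.071],[.568,.0077,.065]): print(X,(proj(c,X)-[150,130])*3.4)
from cell import read_camera
im=c["image"][90:230,240:400]
cv2.imwrite("pics/sz.png",cv2.resize(im[:,:,::-1],None,fx=4,fy=4,interpolation=cv2.INTER_CUBIC))
E
```

```text
[0.588, 0.126, 0.119] [474.2786936   75.69297138]
[0.588, 0.126, 0.094] [471.54294713 105.07653019]
[0.59, 0.132, 0.071] [478.82351248 129.62283553]
[0.568, 0.0077, 0.071] [288.42939518 178.5266181 ]
[0.568, 0.0077, 0.065] [288.76947759 185.08037089]
```

View pics/sz.png

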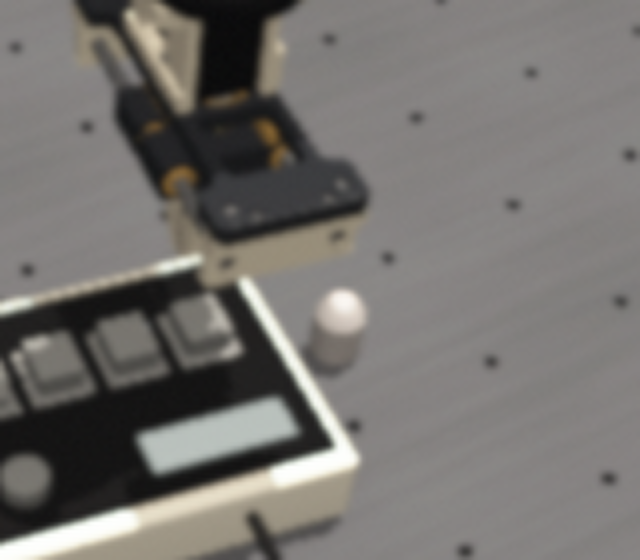

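View pics/top1.png

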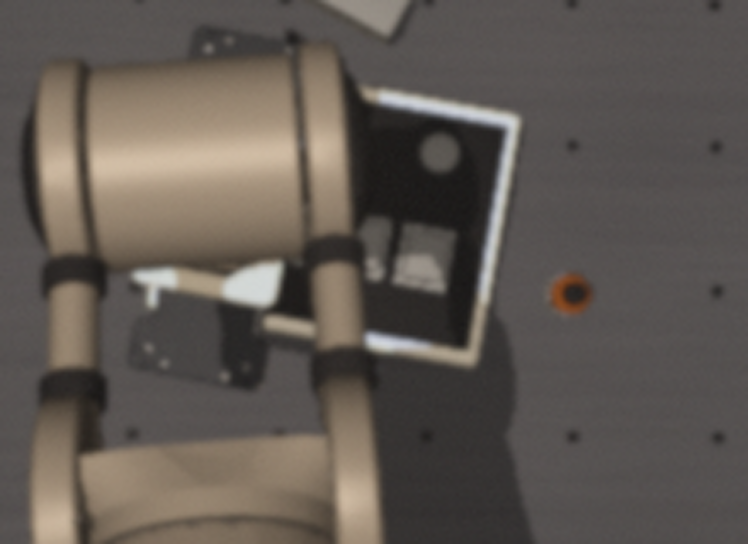

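Both cameras show the gripper body hiding the fingertips, with all the small objects clear of it. So I'll go by telemetry and first check how noisy it is.

```bash
cat > avg.py <<'E'
from h import *
import sys
n=int(sys.argv[1]) if len(sys.argv)>1 else 5
L=[]
for i in range(n):
    read_camera("top"); s=telemetry.observe(); L.append(np.r_[s["tool_pos"]*1000,s["tool_rot"][2]*1000,s["contact_force"]])
L=np.array(L); print(s["time"]); print("mean",L.mean(0).round(2)); print("std",L.std(0).round(2))
E
python3 avg.py 8
```

```text
2.975
mean [ 5.88490e+02  1.27050e+02  1.19670e+02  1.39165e+03 -2.00000e-02
 -1.20000e-01  6.00000e-02]
std [0.16 0.24 0.33 0.37 0.19 0.35 0.43]
```

```bash
python3 -m creep '[0,0.001,0.005,-0.012,0,0,0,0,-0.005,0,0,0,0,0,0]'; python3 avg.py 3
```

```text
time: 3.35
tool_pos: [0.589, 0.1329, 0.1005]
tool_rot: [-3.135, 0.003, 1.392]
contact_force: [0.4, -0.6, -0.3]
opening: 0.0005
3.5
mean [ 5.89230e+02  1.32860e+02  1.00990e+02  1.39233e+03 -3.80000e-01
 -1.00000e-02 -3.20000e-01]
std [0.16 0.06 0.25 0.09 0.1  0.06 0.54]
```

```bash
python3 -m creep '[0,0,0,-0.003,0,0,0,0,-0.002,0,0,0,0,0,0]'; python3 avg.py 3;  python3 -m creep '[0,0,0,-0.001,0,0,0,0,0,0]'; python3 avg.py 3
```

```text
time: 3.88
tool_pos: [0.5897, 0.1327, 0.0964]
tool_rot: [-3.137, 0.003, 1.392]
contact_force: [-0.4, -0.6, 0.2]
opening: 0.0003
4.025
mean [ 5.8974e+02  1.3272e+02  9.6520e+01  1.3921e+03  2.3000e-01 -1.0000e-01
 -2.0000e-02]
std [0.03 0.01 0.05 0.02 0.11 0.22 0.65]
time: 4.28
tool_pos: [0.5898, 0.1328, 0.0956]
tool_rot: [-3.138, 0.002, 1.392]
contact_force: [0.5, 1.0, -0.7]
opening: 0.0008
4.425
mean [ 5.89900e+02  1.32720e+02  9.57000e+01  1.39206e+03 -1.90000e-01
  7.00000e-02  2.40000e-01]
std [0.02 0.01 0.03 0.03 0.37 0.3  0.2 ]
```

```bash
python3 -m creep '[0,0,0,-0.001,0,0,0,0,0,0]'; python3 avg.py 4;  python3 -m creep '[0,0,0,-0.001,0,0,0,0,0,0]'; python3 avg.py 4
```

```text
time: 4.68
tool_pos: [0.5899, 0.1327, 0.0946]
tool_rot: [-3.138, 0.002, 1.392]
contact_force: [-0.0, -0.2, -0.2]
opening: 0.0001
4.875
mean [ 5.8995e+02  1.3276e+02  9.4740e+01  1.3921e+03 -3.7000e-01  3.0000e-02
 -2.8000e-01]
std [0.01 0.01 0.02 0.03 0.61 0.57 0.86]
time: 5.12
tool_pos: [0.59, 0.1328, 0.0937]
tool_rot: [-3.138, 0.002, 1.392]
contact_force: [-0.0, -0.1, -0.9]
opening: 0.0002
5.325
mean [ 5.90050e+02  1.32750e+02  9.38200e+01  1.39207e+03 -2.10000e-01
 -3.10000e-01  2.70000e-01]
std [0.02 0.01 0.02 0.03 0.27 0.4  0.74]
```

```bash
python3 -m creep '[0,0,0,-0.001,0,0,0,0,0,0]'; python3 avg.py 5
```

```text
time: 5.58
tool_pos: [0.59, 0.1328, 0.0928]
tool_rot: [-3.138, 0.002, 1.392]
contact_force: [-0.7, -0.0, -0.8]
opening: 0.0007
5.825
mean [ 5.90120e+02  1.32770e+02  9.28800e+01  1.39207e+03 -1.80000e-01
 -8.00000e-02 -2.60000e-01]
std [0.02 0.01 0.04 0.01 0.25 0.65 0.34]
```

```bash
python3 -m creep '[0,0,0,-0.001,0,0,0,0,0,0]'; python3 avg.py 4
```

```text
time: 6.08
tool_pos: [0.5901, 0.1328, 0.0919]
tool_rot: [-3.139, 0.002, 1.392]
contact_force: [-0.9, 0.5, -0.6]
opening: 0.0004
6.275
mean [ 5.90190e+02  1.32780e+02  9.19400e+01  1.39207e+03 -1.10000e-01
 -1.70000e-01 -7.00000e-02]
std [0.02 0.01 0.04 0.02 0.34 0.58 0.07]
```

```bash
python3 -m creep '[0,0,0,-0.001,0,0,0,0,0,0]'; python3 avg.py 4
```

```text
time: 6.52
tool_pos: [0.5902, 0.1328, 0.0909]
tool_rot: [-3.139, 0.002, 1.392]
contact_force: [-0.5, 0.2, 0.6]
opening: 0.0007
6.725
mean [ 5.90270e+02  1.32790e+02  9.10000e+01  1.39208e+03  7.00000e-02
  4.20000e-01 -4.00000e-02]
std [0.02 0.01 0.02 0.02 0.47 0.43 0.26]
```

```bash
python3 -m creep '[0,0,0,-0.001,0,0,0,0,0,0]'; python3 avg.py 4
```

```text
time: 6.98
tool_pos: [0.5903, 0.1328, 0.09]
tool_rot: [-3.139, 0.002, 1.392]
contact_force: [-1.1, -0.7, 0.3]
opening: 0.0003
7.175
mean [ 5.90360e+02  1.32790e+02  9.00800e+01  1.39207e+03  2.00000e-02
 -1.80000e-01 -3.60000e-01]
std [0.01 0.02 0.03 0.03 0.25 0.64 0.61]
```

```bash
python3 -m creep '[0,0,0,-0.0007,0,0,0,0,0,0]'; python3 avg.py 4
```

```text
time: 7.42
tool_pos: [0.5904, 0.1328, 0.0893]
tool_rot: [-3.139, 0.002, 1.392]
contact_force: [0.5, 0.0, 0.2]
opening: 0.0004
7.625
mean [5.90420e+02 1.32800e+02 8.94300e+01 1.39207e+03 1.00000e-01 1.10000e-01
 1.20000e-01]
std [0.03 0.01 0.02 0.05 0.39 0.38 0.4 ]
```

```bash
python3 -m creep '[0,0,0,-0.0008,0,0,0,0,0,0]'; python3 avg.py 4
```

```text
time: 7.88
tool_pos: [0.5905, 0.1328, 0.0886]
tool_rot: [-3.14, 0.002, 1.392]
contact_force: [0.6, -0.0, -0.3]
opening: 0.0005
8.075
mean [ 5.9048e+02  1.3282e+02  8.8680e+01  1.3921e+03  9.0000e-02 -1.5000e-01
  1.8000e-01]
std [0.02 0.01 0.03 0.02 0.21 0.41 0.2 ]
```

No force yet, with the tip nominally at 63.7 mm. I'll look before going on.

```bash
python3 - <<'E'
from h import *
c=read_camera("scene"); im=c["image"][110:230,210:370]
np.save("scene2.npy",c,allow_pickle=True)
cv2.imwrite("pics/s2.png",cv2.resize(im[:,:,::-1],None,fx=5,fy=5,interpolation=cv2.INTER_CUBIC))
for X in ([.5905,.1328,.0637],[.59,.132,.071],[.59,.132,.065]): print(X,(proj(c,X)-[210,110])*5)
E
```

```text
[0.5905, 0.1328, 0.0637] [405.14606838 302.46723896]
[0.59, 0.132, 0.071] [404.15222424 290.62181696]
[0.59, 0.132, 0.065] [403.1771596  300.30767438]
```

View pics/s2.png

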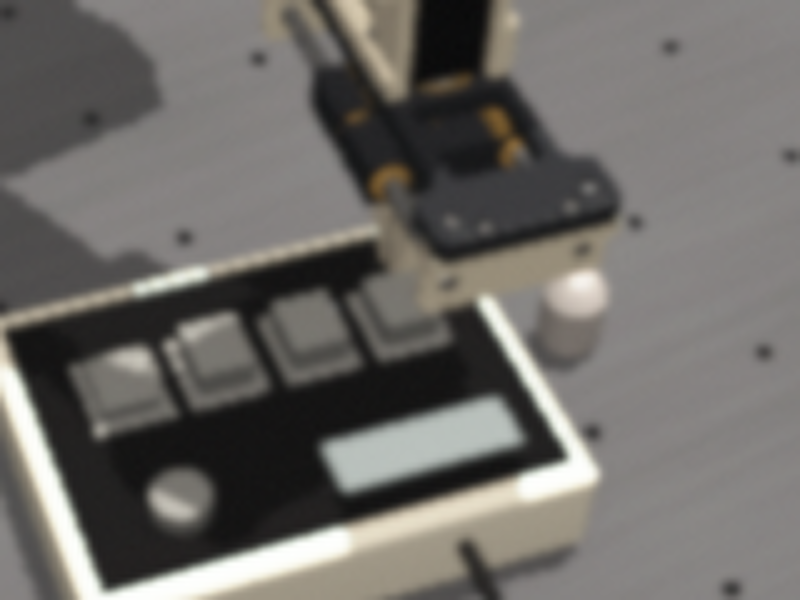

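```bash
python3 - <<'E'
from h import *
c=np.load("scene2.npy",allow_pickle=True).item(); im=c["image"][125:195,260:350]
im=cv2.resize(im[:,:,::-1],None,fx=8,fy=8,interpolation=cv2.INTER_CUBIC)
im=cv2.convertScaleAbs(im,alpha=1.6,beta=-20)
P=lambda X:tuple(int(a) for a in (proj(c,X)-[260,125])*8)
ex=np.array([.985,-.1736,0]);ey=np.array([.1736,.985,0])
K=np.array([.5793,.0697,0])
for d,z in((21,.071),(63,.071),(63,.065)):
    q=[P(K+ey*d/1000+ex*a*.015+ey*b*.013+[0,0,z]) for a,b in((-1,-1),(1,-1),(1,1),(-1,1))]
    cv2.polylines(im,[np.array(q)],True,(0,255,0) if z>.07 else (0,0,255),1)
T=np.array([.5905,.1328,0])
# body box bottom at 66 above tip
for z,a0,b0,col in((.0637+.066,.095,.0375,(255,255,0)),(.0637,.019,.0095,(255,0,255))):
    q=[P(T+ex*a*a0+ey*b*b0+[0,0,z]) for a,b in((-1,-1),(1,-1),(1,1),(-1,1))]
    cv2.polylines(im,[np.array(q)],True,col,1)
cv2.imwrite("pics/s3.png",im)
E
```

```text
(no output)
```

View pics/s3.png

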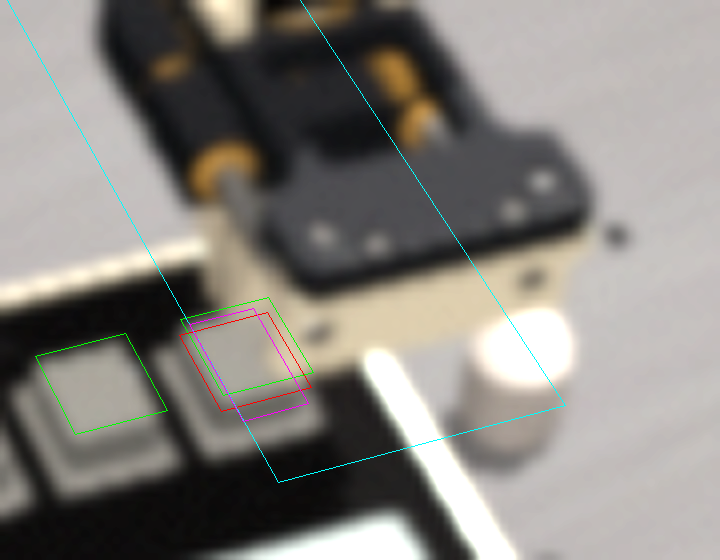

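The drawn boxes show key 1 standing raised, with no fingertip on it. The gripper also appears offset from where telemetry puts it. I'll cross-check with the top view.

```bash
python3 - <<'E'
from h import *
c=read_camera("top"); np.save("top2.npy",c,allow_pickle=True); im=c["image"][120:270,160:290]
cv2.imwrite("pics/t2.png",cv2.convertScaleAbs(cv2.resize(im[:,:,::-1],None,fx=5,fy=4,interpolation=cv2.INTER_CUBIC)[:, :],alpha=1.5,beta=0))
s=telemetry.observe(); print(s["time"],s["tool_pos"],s["tool_rot"],s["qpos"],s["opening"])
for z in(.13,.15,.17): print(z,[np.round(proj(c,np.array([.5905,.1328,z])+np.array([.985,-.1736,0])*a+np.array([.1736,.985,0])*b),1) for a,b in((-.095,0.0375),(-.095,-.0375),(.095,.0375),(.095,-.0375))])
E
```

```text
8.175 [0.59050548 0.13278438 0.08869194] [-3.13967940e+00  1.87297241e-03  1.39208136e+00] [ 0.09530349  0.61891861  1.46654098 -0.00147469  1.05848223  0.27474464] 0.0005931943079117538
0.13 [array([189.1, 234.9]), array([225.5, 241.6]), array([206.9, 143.8]), array([242.6, 150.5])]
0.15 [array([188. , 235.1]), array([225.2, 241.9]), array([206.2, 142.1]), array([242.7, 148.9])]
0.17 [array([186.9, 235.3]), array([224.9, 242.3]), array([205.5, 140.3]), array([242.8, 147.3])]
```

View pics/t2.png

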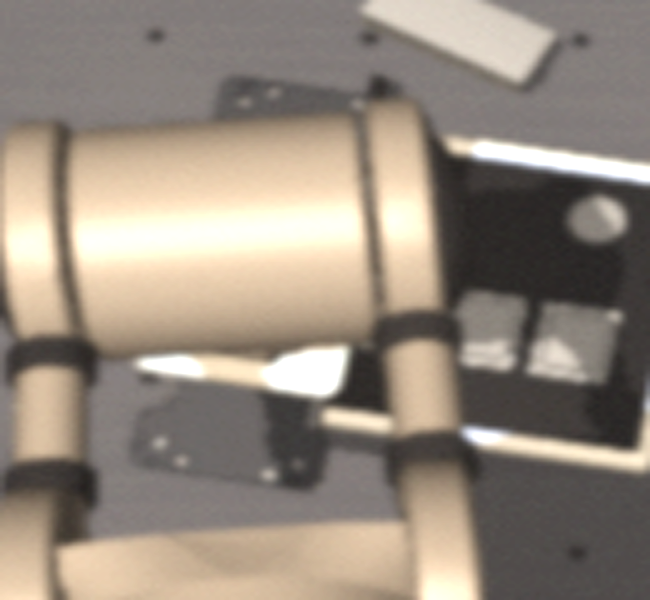

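```bash
python3 - <<'E'
from h import *
c=np.load("scene2.npy",allow_pickle=True).item();t=np.load("top2.npy",allow_pickle=True).item()
T=np.array([.5905,.1328,0]);ex=np.array([.985,-.1736,0]);ey=np.array([.1736,.985,0])
for z in(.13,.15,.17,.19,.21): print(z,[np.round((proj(c,T+ex*.095+ey*b+[0,0,z])-[260,125])*8) for b in(-.0375,.0375)], [np.round((proj(c,T+ex*a+[0,0,z])-[260,125])*8) for a in(-.095,0,)])
# triangulate fwd +y corner of plate
def P(c): 
    K=np.array([[f(c),0,c["cx"]],[0,f(c),c["cy"]],[0,0,1]]);return K@np.c_[c["R"],c["t"]]
X=cv2.triangulatePoints(P(c),P(t),np.array([[333.8],[151.9]]),np.array([[204.4],[140.]])); print((X[:3]/X[3]).ravel())
E
```

```text
0.13 [array([278., 482.]), array([566., 405.])] [array([130., -42.]), array([267., 184.])]
0.15 [array([285., 424.]), array([578., 347.])] [array([ 133., -100.]), array([273., 125.])]
0.17 [array([292., 364.]), array([591., 286.])] [array([ 137., -161.]), array([279.,  64.])]
0.19 [array([300., 301.]), array([605., 223.])] [array([ 140., -224.]), array([285.,   0.])]
0.21 [array([307., 235.]), array([619., 157.])] [array([ 144., -290.]), array([292., -66.])]
[0.68702332 0.1532394  0.18947246]
```

Triangulating puts the gripper's plate 20–40 mm higher than its nominal height, and the finger column in view seems to end near z≈0.08. The tips must therefore stand less far ahead of the TCP than stated. I'll go on down by feel in small steps.

```bash
python3 -m creep '[0,0,0,-0.002,0,0,0,0,0,0]'; python3 avg.py 3;
```

```text
time: 8.43
tool_pos: [0.5905, 0.1328, 0.0865]
tool_rot: [-3.14, 0.002, 1.392]
contact_force: [-0.8, 0.7, -0.4]
opening: 0.0005
8.575
mean [ 5.90590e+02  1.32830e+02  8.67200e+01  1.39211e+03 -1.60000e-01
 -2.80000e-01  3.30000e-01]
std [0.03 0.01 0.05 0.02 0.39 0.21 0.48]
```

```bash
python3 -m creep '[0,0,0,-0.002,0,0,0,0,0,0]'; python3 avg.py 3;
```

```text
time: 8.82
tool_pos: [0.5906, 0.1328, 0.0846]
tool_rot: [-3.14, 0.002, 1.392]
contact_force: [-0.5, -0.4, 0.2]
opening: 0.0005
8.975
mean [ 5.90750e+02  1.32860e+02  8.48300e+01  1.39209e+03  2.00000e-02
 -1.10000e-01 -3.00000e-02]
std [0.01 0.   0.04 0.03 0.47 0.26 0.34]
```

```bash
python3 - <<'E'
from h import *
c=read_camera("scene"); np.save("scene3.npy",c,allow_pickle=True)
a=[np.load(f"scene{i}.npy",allow_pickle=True).item()["image"][130:190,265:320,::-1] for i in(0,1,2,3)]
a=[cv2.resize(x,None,fx=7,fy=5,interpolation=cv2.INTER_CUBIC) for x in a]
im=np.vstack([np.hstack(a[:2]),np.hstack(a[2:])]); cv2.imwrite("pics/cmp.png",cv2.convertScaleAbs(im,alpha=1.5))
print(im.shape,telemetry.observe()["time"])
E
```

```text
(600, 770, 3) 9.025
```

View pics/cmp.png

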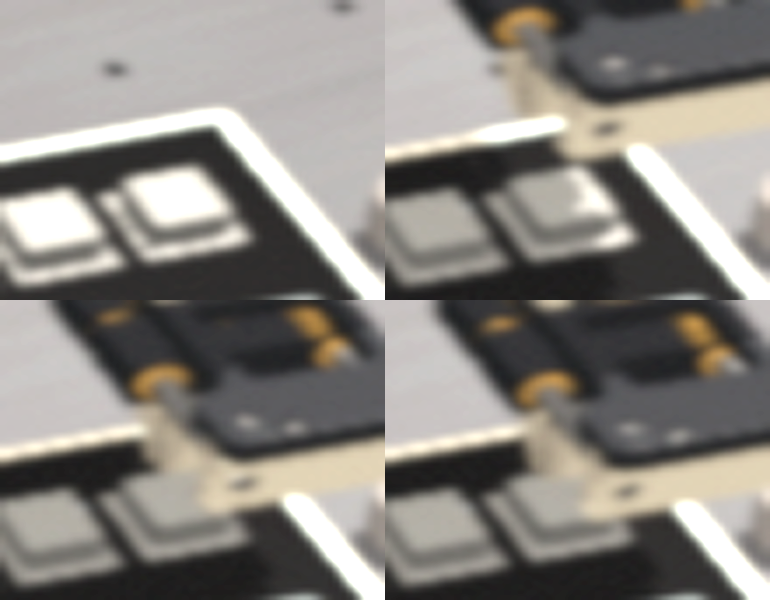

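The fingertip isn't visible on the key: it's hidden behind the body and must be higher than nominal. I'll keep going in 2 mm steps.

```bash
python3 -m creep '[0,0,0,-0.002,0,0,0,0,0,0]'; python3 avg.py 2;
```

```text
time: 9.28
tool_pos: [0.5908, 0.1328, 0.0828]
tool_rot: [-3.141, 0.002, 1.392]
contact_force: [-0.0, -0.5, 0.1]
opening: 0.0008
9.375
mean [ 5.90900e+02  1.32870e+02  8.29300e+01  1.39209e+03  0.00000e+00
 -8.00000e-02  2.10000e-01]
std [0.02 0.01 0.04 0.03 0.19 0.2  0.22]
```

```bash
python3 -m creep '[0,0,0,-0.002,0,0,0,0,0,0]'; python3 avg.py 2;
```

```text
time: 9.62
tool_pos: [0.5909, 0.1329, 0.0809]
tool_rot: [-3.141, 0.002, 1.392]
contact_force: [-0.1, -0.1, 0.4]
opening: 0.0003
9.725
mean [ 5.91030e+02  1.32880e+02  8.10000e+01  1.39209e+03 -4.00000e-01
 -4.00000e-02  3.00000e-02]
std [0.03 0.02 0.03 0.01 0.11 0.23 0.36]
```

```bash
python3 - <<'E'
from h import *
c=np.load("scene1.npy",allow_pickle=True).item()
t=np.load("top1.npy",allow_pickle=True).item()
def P(c): 
    K=np.array([[f(c),0,c["cx"]],[0,f(c),c["cy"]],[0,0,1]]);return K@np.c_[c["R"],c["t"]]
X=cv2.triangulatePoints(P(c),P(t),np.array([[331.75],[137.5]]),np.array([[207.3],[137.4]])); print((X[:3]/X[3]).ravel())
E
python3 -m creep '[0,0,0,-0.002,0,0,0,0,0,0]'; python3 avg.py 2
```

```text
[0.68484096 0.14461123 0.22606059]
time: 9.98
tool_pos: [0.5911, 0.1329, 0.0789]
tool_rot: [-3.141, 0.001, 1.392]
contact_force: [-0.1, -0.3, -0.3]
opening: 0.0005
10.075
mean [ 5.91180e+02  1.32890e+02  7.90800e+01  1.39212e+03  3.80000e-01
 -1.00000e-02  4.80000e-01]
std [0.03 0.02 0.05 0.01 0.2  0.08 0.23]
```

```bash
python3 -m creep '[0,0,0,-0.002,0,0,0,0,0,0]'; python3 avg.py 2
```

```text
time: 10.32
tool_pos: [0.5912, 0.1329, 0.077]
tool_rot: [3.141, 0.001, 1.392]
contact_force: [-0.2, 0.1, -1.1]
opening: 0.0003
10.425
mean [ 5.91310e+02  1.32890e+02  7.71400e+01  1.39206e+03 -3.10000e-01
 -4.00000e-02 -3.20000e-01]
std [0.02 0.   0.03 0.01 0.07 0.35 0.41]
```

```bash
python3 -m creep '[0,0,0,-0.002,0,0,0,0,0,0]'; python3 avg.py 2
```

```text
time: 10.68
tool_pos: [0.5914, 0.1329, 0.0751]
tool_rot: [3.141, 0.001, 1.392]
contact_force: [0.1, -0.5, -0.6]
opening: 0.0004
10.775
mean [ 5.91480e+02  1.32920e+02  7.52300e+01  1.39207e+03  1.60000e-01
 -7.00000e-01  7.00000e-02]
std [0.03 0.   0.03 0.02 0.   0.56 0.26]
```

```bash
python3 - <<'E'
from h import *
c=read_camera("scene"); np.save("scene4.npy",c,allow_pickle=True)
a=c["image"][120:200,235:335,::-1]
cv2.imwrite("pics/s4.png",cv2.convertScaleAbs(cv2.resize(a,None,fx=7.5,fy=7.5,interpolation=cv2.INTER_CUBIC),alpha=2.0))
print(telemetry.observe()["joint_efforts"].round(2))
E
```

```text
[-0.000e+00 -5.403e+01 -2.105e+01  7.000e-02  1.000e-02  0.000e+00]
```

View pics/s4.png

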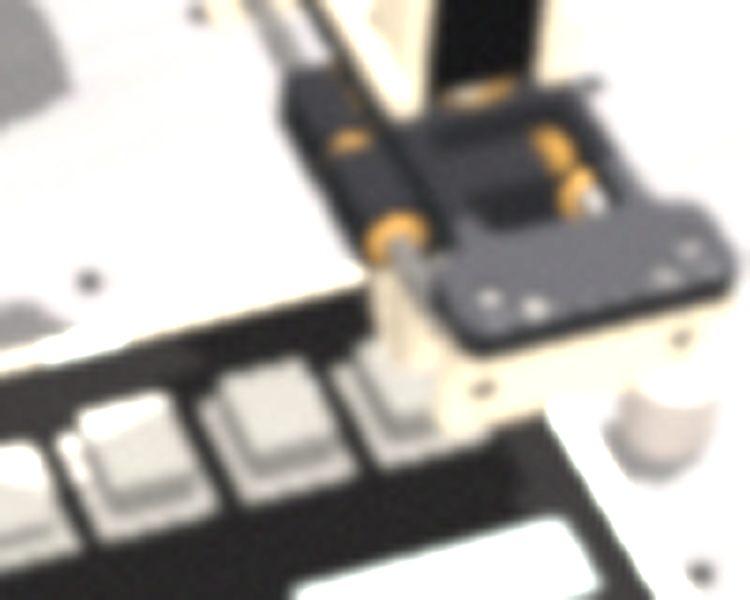

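The picture shows the finger column (4x-region 375–440, 370) with its lower end just a few mm above key 1, which still stands raised. I'll continue in small steps.

```bash
python3 -m creep '[0,0,0,-0.0015,0,0,0,0,0,0]'; python3 avg.py 3
```

```text
time: 11.08
tool_pos: [0.5915, 0.1329, 0.0737]
tool_rot: [3.141, 0.001, 1.392]
contact_force: [0.0, -0.1, 0.2]
opening: 0.0003
11.225
mean [5.91620e+02 1.32930e+02 7.38600e+01 1.39207e+03 1.00000e-01 9.80000e-01
 7.00000e-02]
std [0.02 0.   0.03 0.01 0.54 0.5  0.22]
```

```bash
python3 -m creep '[0,0,0,-0.0015,0,0,0,0,0,0]'; python3 avg.py 3
```

```text
time: 11.48
tool_pos: [0.5917, 0.1329, 0.0723]
tool_rot: [3.14, 0.001, 1.392]
contact_force: [-0.1, -0.2, -0.6]
opening: 0.0004
11.625
mean [ 5.91730e+02  1.32950e+02  7.24400e+01  1.39209e+03  3.50000e-01
  1.20000e-01 -1.40000e-01]
std [0.04 0.01 0.05 0.02 0.17 0.06 0.24]
```

```bash
python3 -m creep '[0,0,0,-0.002,0,0,0,0,0,0]'; python3 avg.py 2
```

```text
time: 11.88
tool_pos: [0.5918, 0.133, 0.0704]
tool_rot: [3.14, 0.001, 1.392]
contact_force: [-0.6, -0.6, -0.2]
opening: 0.0003
11.975
mean [ 5.91860e+02  1.32960e+02  7.05100e+01  1.39207e+03 -2.40000e-01
  1.70000e-01  1.30000e-01]
std [0.01 0.01 0.02 0.02 0.1  0.05 0.14]
```

```bash
python3 -m creep '[0,0,0,-0.002,0,0,0,0,0,0]'; python3 avg.py 2
```

```text
time: 12.22
tool_pos: [0.592, 0.133, 0.0688]
tool_rot: [3.139, 0.001, 1.392]
contact_force: [-1.0, -0.2, 2.1]
opening: 0.0003
12.325
mean [ 5.92030e+02  1.32990e+02  6.88400e+01  1.39211e+03 -2.90000e-01
 -6.20000e-01  1.66000e+00]
std [0.   0.01 0.01 0.02 0.15 0.65 0.06]
```

Contact: Fz ≈ 1.7 N at TCP z = 68.8, so the first touch was at about 70.4. Key 1 yields softly and is raised. Now I lift and go on to key 2.

```bash
python3 -m creep '[0,0,0,0.01,0,0,-0.005,-0.022,0,0,0,-0.004,-0.02,0,0,0,0,0,0,0]'; python3 avg.py 2
```

```text
time: 12.82
tool_pos: [0.5822, 0.0875, 0.0796]
tool_rot: [3.139, 0.001, 1.392]
contact_force: [-0.8, -0.0, 0.2]
opening: 0.0003
12.925
mean [5.8238e+02 8.8540e+01 7.9560e+01 1.3925e+03 7.7000e-01 2.1000e-01
 5.0000e-02]
std [0.07 0.36 0.02 0.34 0.11 0.53 0.32]
```

```bash
python3 -m creep '[0,0,0.001,-0.005,0,0,0,0,-0.003,0,0,0,0,-0.001,0,0,0,0,0,0]'; python3 avg.py 3
```

```text
time: 13.42
tool_pos: [0.5825, 0.091, 0.0696]
tool_rot: [3.139, 0.001, 1.394]
contact_force: [-0.1, -0.7, 1.1]
opening: 0.0005
13.575
mean [ 5.8252e+02  9.1000e+01  6.9700e+01  1.3942e+03 -8.5000e-01 -3.1000e-01
  1.2000e+00]
std [0.02 0.02 0.04 0.08 0.6  0.29 0.54]
```

```bash
python3 -m creep '[0,0,0,-0.001,0,0,0,0,0,0]'; python3 avg.py 3
```

```text
time: 13.82
tool_pos: [0.5825, 0.091, 0.069]
tool_rot: [3.139, 0.001, 1.394]
contact_force: [-0.9, 0.1, 2.0]
opening: 0.0002
13.975
mean [ 5.8252e+02  9.1010e+01  6.8980e+01  1.3941e+03 -6.5000e-01 -2.0000e-02
  1.7200e+00]
std [0.02 0.01 0.02 0.02 0.49 0.11 0.51]
```

Key 2 gives 1.7 N at 69.0, so it is raised and touched. On to key 3 at (575.4, 49).

```bash
python3 -m creep '[0,0,0,0.01,0,0,-0.004,-0.021,0,0,0,-0.003,-0.02,0,0,0,0,0,0,0]'; python3 avg.py 2;  python3 -m creep '[0,0,0,-0.005,0,0,0,0,-0.003,0,0,0,0,-0.001,0,0,0,0,0,0]'; python3 avg.py 3
```

```text
time: 14.48
tool_pos: [0.575, 0.0468, 0.0797]
tool_rot: [3.139, 0.001, 1.394]
contact_force: [0.5, -0.0, -0.4]
opening: 0.0006
14.575
mean [ 5.75140e+02  4.78200e+01  7.96500e+01  1.39445e+03  2.50000e-01
  3.80000e-01 -2.30000e-01]
std [0.07 0.36 0.   0.31 0.51 0.69 0.29]
time: 15.08
tool_pos: [0.5751, 0.0491, 0.0696]
tool_rot: [3.139, 0.0, 1.396]
contact_force: [0.2, -1.2, 0.5]
opening: 0.0006
15.225
mean [ 5.75140e+02  4.91600e+01  6.97400e+01  1.39611e+03 -8.60000e-01
 -5.40000e-01  1.54000e+00]
std [0.01 0.02 0.05 0.11 0.16 0.26 0.56]
```

```bash
python3 -m creep '[0,0,0,-0.0008,0,0,0,0,0,0]'; python3 avg.py 3
```

```text
time: 15.48
tool_pos: [0.5752, 0.0491, 0.0692]
tool_rot: [3.139, 0.0, 1.396]
contact_force: [-0.0, -0.6, 2.0]
opening: 0.0007
15.625
mean [ 5.75150e+02  4.91600e+01  6.92100e+01  1.39605e+03 -9.20000e-01
 -9.30000e-01  1.48000e+00]
std [0.01 0.01 0.02 0.01 0.2  0.28 0.19]
```

Key 3 gives about 1.5 N at 69.2, so it is raised. On to key 4 at (568, 8), where contact is expected at about TCP z = 64.5 if it is latched.

```bash
python3 -m creep '[0,0,0,0.01,0,0,-0.004,-0.021,0,0,0,-0.003,-0.02,0,0,0,0,0,0,0]'; python3 avg.py 2;  python3 -m creep '[0,0,0,-0.005,0,0,0,0,-0.003,0,0,0,0,-0.001,0,0,0,0,0,0]'; python3 avg.py 3
```

```text
time: 16.12
tool_pos: [0.5677, 0.0053, 0.0802]
tool_rot: [3.138, 0.0, 1.396]
contact_force: [-0.8, -0.4, 0.9]
opening: 0.0006
16.225
mean [ 5.67810e+02  6.35000e+00  8.01000e+01  1.39707e+03 -3.80000e-01
  5.00000e-01 -1.90000e-01]
std [0.05 0.32 0.01 0.34 0.18 0.51 0.8 ]
time: 16.73
tool_pos: [0.5677, 0.0081, 0.07]
tool_rot: [3.139, -0.0, 1.399]
contact_force: [0.2, -0.7, 0.9]
opening: 0.0002
16.875
mean [ 5.67750e+02  8.01000e+00  7.01400e+01  1.39903e+03 -5.00000e-02
  4.30000e-01  3.80000e-01]
std [0.04 0.08 0.07 0.08 0.13 0.7  0.06]
```

```bash
python3 -m creep '[0,0,0,-0.0015,0,0,0,0,0,0]'; python3 avg.py 4
```

```text
time: 17.12
tool_pos: [0.5679, 0.0079, 0.0688]
tool_rot: [3.138, -0.0, 1.399]
contact_force: [0.1, -0.0, 0.1]
opening: 0.0008
17.325
mean [ 5.67980e+02  7.92000e+00  6.89000e+01  1.39894e+03  2.10000e-01
  6.00000e-02 -2.50000e-01]
std [0.01 0.01 0.02 0.02 0.35 0.44 0.6 ]
```

No contact where the other three had it, so key 4 is down. I go on to touch it.

```bash
python3 -m creep '[0,0,0,-0.0015,0,0,0,0,0,0]'; python3 avg.py 2; python3 -m creep '[0,0,0,-0.0015,0,0,0,0,0,0]'; python3 avg.py 3
```

```text
time: 17.58
tool_pos: [0.5679, 0.0079, 0.0673]
tool_rot: [3.138, -0.0, 1.399]
contact_force: [0.9, -0.8, -0.3]
opening: 0.0006
17.675
mean [ 5.68050e+02  7.89000e+00  6.74100e+01  1.39893e+03 -1.00000e-02
  2.70000e-01  7.30000e-01]
std [0.   0.01 0.02 0.02 0.08 0.13 0.58]
time: 17.92
tool_pos: [0.5681, 0.0079, 0.0658]
tool_rot: [3.138, -0.0, 1.399]
contact_force: [0.4, -0.1, -0.2]
opening: 0.0004
18.075
mean [ 5.6817e+02  7.8700e+00  6.5970e+01  1.3989e+03 -8.0000e-02  1.2000e-01
 -1.4000e-01]
std [0.03 0.01 0.04 0.   0.35 0.82 0.3 ]
```

```bash
python3 -m creep '[0,0,0,-0.0015,0,0,0,0,0,0]'; python3 avg.py 3
```

```text
time: 18.32
tool_pos: [0.5682, 0.0079, 0.0644]
tool_rot: [3.138, -0.0, 1.399]
contact_force: [-0.2, 0.1, -0.2]
opening: 0.0003
18.475
mean [ 5.6828e+02  7.8600e+00  6.4540e+01  1.3989e+03 -8.0000e-02  1.3000e-01
  4.1000e-01]
std [0.02 0.01 0.03 0.03 0.03 0.43 0.25]
```

```bash
python3 -m creep '[0,0,0,-0.001,0,0,0,0,0,0]'; python3 avg.py 3
```

```text
time: 18.73
tool_pos: [0.5684, 0.0079, 0.0641]
tool_rot: [3.137, -0.0, 1.399]
contact_force: [-0.3, -0.1, 3.6]
opening: 0.0002
18.875
mean [ 5.68420e+02  7.85000e+00  6.41200e+01  1.39893e+03 -1.28000e+00
 -4.00000e-02  3.37000e+00]
std [0.01 0.01 0.03 0.04 0.49 0.1  0.41]
```

```bash
python3 -m creep '[0,0,0,-0.0015,0,0,0,0,0,0]'; python3 avg.py 3
```

```text
time: 19.12
tool_pos: [0.5684, 0.0079, 0.0628]
tool_rot: [3.137, -0.0, 1.399]
contact_force: [-1.6, -0.4, 4.4]
opening: 0.0001
19.275
mean [ 5.68430e+02  7.85000e+00  6.28100e+01  1.39898e+03 -1.41000e+00
  3.60000e-01  4.60000e+00]
std [0.01 0.01 0.   0.03 0.56 0.23 0.65]
```

Key 4 was stiff at 3.4 N and is now yielding at about 4.6 N. I press it right down.

```bash
python3 -m creep '[0,0,0,-0.0015,0,0,0,0,0,0]'; python3 avg.py 2
```

```text
time: 19.52
tool_pos: [0.5684, 0.0078, 0.0615]
tool_rot: [3.136, -0.0, 1.399]
contact_force: [-1.9, 0.3, 7.7]
opening: 0.0006
19.625
mean [ 5.68460e+02  7.85000e+00  6.16600e+01  1.39899e+03 -2.51000e+00
 -4.90000e-01  7.05000e+00]
std [0.01 0.01 0.01 0.   0.17 0.46 0.21]
```

```bash
python3 -m creep '[0,0,0,-0.001,0,0,0,0,0,0]'; python3 avg.py 2
```

```text
time: 19.88
tool_pos: [0.5684, 0.0078, 0.0615]
tool_rot: [3.136, -0.0, 1.399]
contact_force: [-2.5, 0.4, 7.7]
opening: 0.0002
19.975
mean [ 5.68450e+02  7.84000e+00  6.15000e+01  1.39908e+03 -3.26000e+00
 -7.00000e-02  7.19000e+00]
std [0.   0.01 0.04 0.04 0.11 0.19 0.71]
```

It's at the end stop (7.2 N). Now I let go and rise clear.

```bash
python3 -m creep '[0,0,0,0.012,0,0,0,0,0.03,0,0,0,0,0.05,0,0,0,0,0.05,0,0,0,0,0.03,0,0,0,0,0,0]'; python3 -m creep '[0,-0.03,-0.05,0,0,0,-0.03,-0.05,0,0,0,-0.03,-0.05,0,0,0,-0.03,-0.05,0,0,0,0,0,0,0]'; python3 - <<'E'
from h import *
s=telemetry.observe();print(s["time"],s["contact_force"])
for n in("scene","top"):
    c=read_camera(n); np.save(n+"5.npy",c,allow_pickle=True)
a=np.load("scene0.npy",allow_pickle=True).item()["image"][125:275,170:345,::-1];b=np.load("scene5.npy",allow_pickle=True).item()["image"][125:275,170:345,::-1]
cv2.imwrite("pics/end.png",cv2.resize(np.hstack([a,b]),None,fx=2.28,fy=3.5,interpolation=cv2.INTER_CUBIC))
cv2.imwrite("pics/endtop.png",c["image"][100:260,150:370,::-1].repeat(3,0).repeat(3,1))
E
```

```text
time: 20.72
tool_pos: [0.5679, 0.0079, 0.2392]
tool_rot: [3.136, -0.001, 1.399]
contact_force: [0.1, -0.0, -0.2]
opening: 0.0006
time: 21.35
tool_pos: [0.4419, -0.1956, 0.2323]
tool_rot: [-3.139, -0.003, 1.401]
contact_force: [0.3, 0.2, -0.1]
opening: 0.0008
21.35 [ 0.25429222  0.18587233 -0.12111539]
```

View pics/end.png

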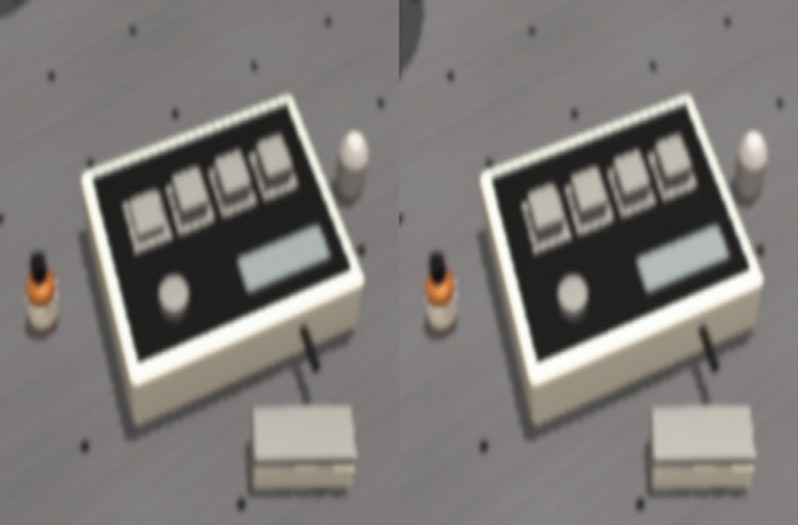

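View pics/endtop.png

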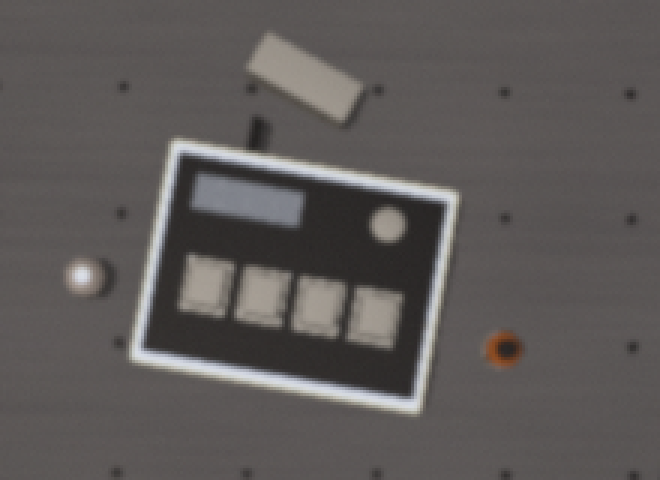

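Before and after, side by side: the fourth key, leftmost at (148,215) before, now stands at (547,212) as high as the other three. The objective, oil bottle and slide box haven't moved. The arm is clear, so I hand in.

```bash
python3 -c "
from cell import workorder; print(workorder.hand_in())"
```

```text
the job is handed in; nothing more can be done
None
```

The latched key was the fourth from the robot's left. I pressed it down and let go, and all four keys now look raised; the job was handed in at about 21.5 s.

- **Taps:** I tapped the keys in order from the left. Keys 1 to 3 first touched at a TCP height of about 70.5 mm and gave softly, with readings of at most about 2 N and 1.5–2 mm of travel, so they were raised. Key 4 gave no contact until about 64.4 mm, then held stiff at about 3.4 N.
- **Press:** Key 4 yielded at about 4.6 N and reached its end stop at about 7.2 N, and I then lifted off.
- **Last checks:** In the final pictures all four keys stand at the same height by eye. The objective, oil bottle and slide box look unmoved. The arm was clear, with only sensor noise on the force reading.
- **Disagreement:** The fingertips did not stand 25 mm ahead of the TCP as stated; with the jaws shut, contact came about level with it. The gripper's end plate also appeared higher than the description implies. I therefore found the contact heights by feeling downwards in small steps, which made the first tap slow.

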